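# Solder change: pull the reel, hold the feed rollers open at click three

### The arm

A 6-joint arm with a two-finger parallel gripper is mounted at the origin on the work surface. World frame = base frame: x ahead of the robot, y to its left, z up, the work surface at z = 0. Lengths are in m, angles in rad, forces in N, time in s.
With the tool pointing down it reaches from about 0.375 to 0.9 m from the base axis. Payload 3.1 kg.
Tool frame: the origin (TCP) lies midway between the tips of the shut fingers; the grasp point (between the pads) lies 19 mm behind it; z points along the fingers, y is the line along which they close (so a half turn about z gives the same grasp; the last joint's range is limited). The gripper opens to 87 mm and grips with 3 to 60 N. Pads are 19 mm wide; open, the fingers measure 117 mm over their backs; the gripper's body (75 mm by 190 mm) begins 51 mm behind the grasp point.
Start: joints at [0.99, 0.527, 1.433, -0, 1.181, -0.178], TCP at [0.245, 0.575, 0.19] pointing down, gripper open.
Joint ranges: [-3.08, 3.08], [-0.75, 2.2], [0.22, 2.44], [-1.43, 4.57], [0, 2.65], [-2.85, 2.85]. Speed limits (rad/s): [2.79, 2.79, 3.14, 3.14, 3.14, 3.14].

### API

Orientations are given as a unit quaternion [x, y, z, w].
In Python, from rig import status, imaging, order gives the robot as it stands.
- The arm moves only by the tool arm_command, never from a script. Its argument "deltas" is one flat list of numbers, 5 for each row, row after row: the opening, from -1 (shut) to 1 (fully open), so that 0 is half open, then the shift along the tool's x, y, z in m, then the turn about the tool's z in rad. In form: [gripper, tx, ty, tz, roll, gripper, tx, ty, tz, roll, ...]. A call has 1 to 12 rows; each row shifts and turns the commanded pose from where the row before left it, along the tool's axes as they then stand; what a row does not reach is not made up. A row lasts 1/8 s, in which the tool goes at most 62.5 mm and 10.7 degrees, less where a joint would pass 70% of its speed; a pose out of reach is approached as far as the arm can. A call with a gripper value outside its range is refused whole. The fingers move at their own pace and stop on an object; "newtons" is the grip in N (left out, the last holds). Time passes only in rows, so rows that do not move let the fingers close. It gives the time, the measured TCP pose, the force, the opening and the grip force at its end, in the units of the state.
- status.get_obs(): the state, without advancing time (a new reading comes with each control period).
- imaging.camera(name): name is "side" or "top"; returns (picture, depth): 384x512x3 uint8, red, green, blue; 384x512 float32, m along the optical axis (not along the pixel's ray), 0 where there is no reading.
- imaging.camera_params(name): a dict with "intrinsics" (3x3 intrinsics, pixels), "camera_from_world" (4x4, takes a point from world to camera coordinates). Camera axes: x right, y up, looking along -z (the intrinsics and any distortion apply to the point x, -y, -z); pixel columns grow to the right and rows downward; lengths in m; the calibration is good to about 2 mm. A picture is of the moment at which its call begins. camera_params takes no time and is no camera call.
- order.hand_in(): hands the job in; it is judged then, once.
The state is a dict: "time": time; "q": joint angles; "joint_velocities": joint speeds; "joint_torque": joint torques, N m; "position": TCP position; "tool_rot": TCP orientation; "ft_force": force on the tool from outside, world axes, zero at the start; "moment": the same for the moment, N m; "grip_width": finger opening in m; "grip_force": force on a finger pad.
Only numpy, scipy, OpenCV 4.12 (cv2) and the standard library are available. Lean on these libraries where they do the work, as an engineer would, in place of code of your own. Each camera call takes 0.05 s, during which the arm holds its last target. There are 200 camera calls.

### The job

The solder on the bench feeder is being changed: slide the yellow-ended reel straight up off the feeder's spindle and set it down gently, standing upright, in the black tray next to the green-ended reel. Then take the red knob of the feeder's spring-return ratchet lever and swing it anticlockwise (seen from above) from its rest stop by exactly three clicks, never on to a fourth, and finish while still holding the knob there against the spring, so that the feed rollers stay open for a colleague. Leave everything else where it is.

Things in the scene. Friction and masses are not known exactly. Their poses are not given: they have to be found in the camera images.
- feeder: Fixed solder feeder: grey base plate 160 (x) by 220 (y) mm, 12 thick, origin at the centre of its underside on the bench. In its own frame the spindle stands at x 0, y +60, and a blue feed head (70 by 70, top at height 40) with the lever at x +20, y -55 mm. Its yaw varies.
- spindle_tip (a point): Top of the feeder's upright steel spindle, 12 mm in diameter, 84 mm above the bench; it stands 20 mm out of the top of the reel when the reel sits on it.
- reel: Reel of solder with yellow ends and silver winding: plain cylinder 54 mm in diameter, 50 high, with a 19 mm bore, about 0.25 kg. Origin at the centre of its underside, z up along its bore. It starts on the spindle, its underside 14 mm above the bench.
- green_reel: The same size of reel with green ends, already standing in one end (-x half) of the tray; not to be moved.
- tray: Fixed black open tray, 190 (x) by 100 (y) mm outside, walls 4 thick and 16 high, floor 4 thick. Origin at the centre of its underside. The free room is its +x half, centred about x +45 mm in the tray's frame.
- lever_pivot (a point): Point on the vertical axis about which the lever turns, 58 mm above the bench, level with the top of the flat steel lever arm. At joint 0 the arm points from the pivot along the feeder's -x direction turned 0.3 rad clockwise (towards +y). The feed rollers open as it turns.
- ratchet_lever: The steel lever with its red knob, turning on the feeder; origin on the pivot axis at bench height; at any angle its own -x axis points along the arm to the knob.
- lever_knob (a point): Red upright grip of the lever: cylinder 16 mm in diameter, 50 high; this point is the centre of its foot, 58 mm above the bench and 80 mm from the pivot axis; it travels on a level circle about it. A return spring pulls it back with about 4 N at rest, 6.5 N at the third click; the notches do not hold it: let go, it snaps back to rest.
- feed_lever (a joint): Lever angle in rad, 0 at the rest stop, growing anticlockwise seen from above; it can travel to 1.15. The clicks (notches) lie at 0.25, 0.50, 0.75 and 1.00; between them (at 0.125, 0.375, 0.625, 0.875) a sprung pawl rides over a brass tooth, felt at the knob as resistance rising by about 2 N and then giving way.
- flux_bottle: Small white bottle, 40 mm in diameter, 100 tall; bystander, origin at its foot.
- screwdriver: Screwdriver with yellow handle, 170 long, lying; bystander.
- tip_cleaner: Black round pot with brass wool, 72 mm in diameter, 49 tall; bystander.
- solvent_bottle: Clear bottle with blue cap, 56 mm in diameter, 140 tall; bystander.
- circuit_board: Green circuit board 100 by 80 mm lying on the bench; bystander.

How it is judged:
By the outcome, as a careful person would: the job done as asked, in the order asked, and still so for the second after the job is handed in, while the arm keeps its last pose, push and grip.
It also fails if it takes over 64 s, if anything falls off the work surface, if the arm or the gripper's body presses on something with over 40 N, if the wrist force passes 120 N, or if a joint passes its speed limit or range.

## Working session

There is one attempt and no reset: what is moved stays moved. The work goes in short steps, Python scripts to look and compute and a tool call to move; the robot and the scene stay as the last step left them, time stands still between calls to the robot, and variables do not carry over. Pictures are saved under pics/ and viewed, at most 10 in all, crops included, and the job is handed in when it is done.

Besides the shell and the picture viewer there is one more tool, called after ">>>" in YAML: its name, and indented under it one key for each argument. arm_command: Moves the arm, as the interface text tells. Its arguments: {"type":"object","properties":{"deltas":{"type":"array"},"newtons":{"type":"number"}},"required":["deltas"]}

```bash
mkdir -p pics; cat > h.py <<'E'
import numpy as np, cv2
from rig import status, imaging, order
def snap(n):
    im,d=imaging.camera(n); p=imaging.camera_params(n)
    return im,d,np.array(p["intrinsics"]),np.array(p["camera_from_world"])
def world(d,K,T):
    v,u=np.mgrid[:d.shape[0],:d.shape[1]]
    P=np.stack([(u-K[0,2])/K[0,0]*d,-(v-K[1,2])/K[1,1]*d,-d,np.ones_like(d)],-1)
    return (P@np.linalg.inv(T).T)[...,:3]
def proj(p,K,T):
    c=T@np.append(p,1); return K[0,0]*c[0]/-c[2]+K[0,2], K[1,1]*c[1]/c[2]+K[1,2]
def ray(u,v,z,K,T):
    Ti=np.linalg.inv(T); o=Ti[:3,3]; r=Ti[:3,:3]@[(u-K[0,2])/K[0,0],-(v-K[1,2])/K[1,1],-1]
    return o+r*(z-o[2])/r[2]
def save(im,name): cv2.imwrite('pics/'+name,im[...,::-1])
E
python3 - <<'E'
from h import *
print(status.get_obs())
ims=[]
for n in("top","side"):
    im,d,K,T=snap(n); np.savez(n+'.npz',im=im,d=d,K=K,T=T); save(im,n+'0.png'); print(n,K,np.linalg.inv(T)[:3].round(3), (d>0).mean())
E
```

```text
{'time': 0.0, 'q': array([ 9.89500850e-01,  5.28430920e-01,  1.43390687e+00, -2.44926113e-05,
        1.18137286e+00, -1.78524583e-01]), 'joint_velocities': array([-0.00060328,  0.00098231,  0.0003964 ,  0.00046513, -0.00010365,
       -0.00082327]), 'joint_torque': array([-7.88975285e-04, -4.40048361e+01, -1.76588076e+01,  6.33438933e-02,
        5.83703094e-02, -1.71216607e-04]), 'position': array([0.24453069, 0.57431304, 0.1893919 ]), 'tool_rot': array([ 2.00022290e-01,  9.79790774e-01, -9.87688503e-04, -3.82198395e-04]), 'ft_force': array([ 0.53775579, -0.16803176, -0.00985362]), 'moment': array([-0.0284344 , -0.02426022,  0.02740735]), 'grip_force': 0.0, 'grip_width': 0.08668025735017293}
top [[447.04031083   0.         254.2287343 ]
 [  0.         447.04031083 194.13140869]
 [  0.           0.           1.        ]] [[-0.007  0.997 -0.076  0.519]
 [-1.    -0.007  0.003 -0.019]
 [ 0.002  0.076  0.997  1.481]] 0.9961496988932291
side [[462.58709867   0.         253.11930452]
 [  0.         462.58709867 196.10688072]
 [  0.           0.           1.        ]] [[ 0.991  0.054 -0.125  0.453]
 [-0.135  0.528 -0.839 -1.062]
 [ 0.021  0.848  0.53   0.725]] 0.9959309895833334
```

View pics/top0.png

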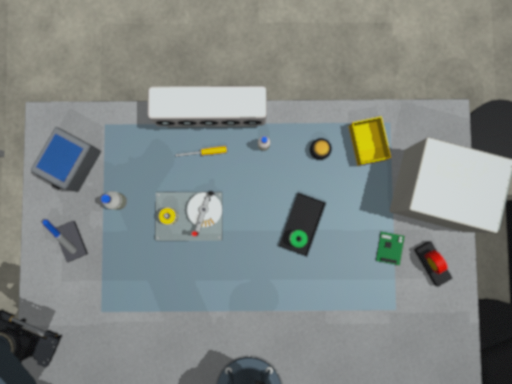

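View pics/side0.png

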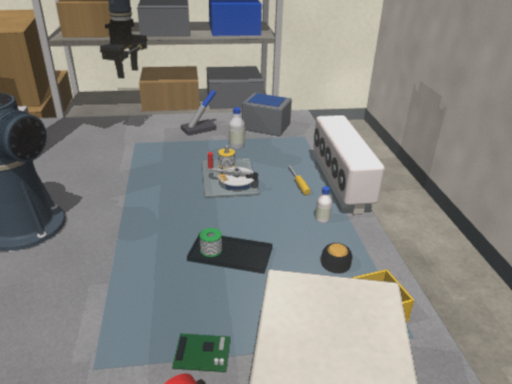

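The top view shows the feeder at about (188,216): yellow reel at (168,216), red knob at (194,233), pivot near (209,195). The tray is at (302,224), with the green reel at (298,239) in its lower end. The side view agrees.

```bash
python3 - <<'E'
from h import *
D=np.load('top.npz'); im,d,K,T=[D[k] for k in('im','d','K','T')]
W=world(d,K,T)
h=cv2.cvtColor(im,cv2.COLOR_RGB2HSV)
def m(lo,hi,box):
    k=cv2.inRange(h,lo,hi); z=np.zeros_like(k); a,b,c,e=box; z[b:e,a:c]=k[b:e,a:c]; return z
for nm,lo,hi,box in [('yel',(20,150,100),(35,255,255),(150,190,190,245)),('red',(0,150,80),(8,255,255),(150,180,230,245)),('green',(45,120,60),(85,255,255),(275,190,330,260)),('tray',(0,0,0),(180,255,45),(275,185,330,260))]:
    k=m(lo,hi,box); v,u=np.nonzero(k); P=W[v,u]; zt=np.percentile(P[:,2],80); s=P[:,2]>zt-.012
    r=cv2.minAreaRect(np.stack([u,v],1).astype(np.float32)[s] if nm!='tray' else np.stack([u,v],1).astype(np.float32))
    print(nm,len(u),'z',zt.round(3),'mean',P[s].mean(0).round(4),'rect',r, 'uv',u.min(),u.max(),v.min(),v.max())
k=m((0,0,0),(180,255,45),(275,185,330,260))|m((45,120,60),(85,255,255),(275,190,330,260))
v,u=np.nonzero(k); X=np.array([ray(a,b,.016,K,T)[:2] for a,b in zip(u,v)],np.float32); print('tray xy',cv2.minAreaRect(X),cv2.boxPoints(cv2.minAreaRect(X)))
# base plate
c=W[...,2]; box=np.zeros_like(c,bool); box[180:250,145:235]=True
s=box&(c>.007)&(c<.2); v,u=np.nonzero(s); X=np.array([ray(a,b,.012,K,T)[:2] for a,b in zip(u,v)],np.float32); print('base',cv2.minAreaRect(X),cv2.boxPoints(cv2.minAreaRect(X)))
cr=cv2.resize(im[180:260,140:230],None,fx=6,fy=6,interpolation=cv2.INTER_CUBIC)
S=np.load('side.npz')['im'][135:205,190:270]
save(np.hstack([cr[:420],cv2.resize(S,None,fx=6,fy=6,interpolation=cv2.INTER_CUBIC)[:420,:240]]),'crop.png')
print(W[216,150:230:4,2].round(3))
for p in [(190,205),(204,209),(210,193),(168,216)]: print(p,W[p[1],p[0]].round(3))
E
```

```text
yel 181 z 0.067 mean [0.5599 0.2544 0.0642] rect ((166.5, 215.5), (15.0, 15.0), 90.0) uv 159 174 208 223
red 15 z 0.111 mean [0.5041 0.1611 0.108 ] rect ((194.0, 233.5), (3.0, 4.0), 90.0) uv 192 196 232 235
green 263 z 0.056 mean [ 0.4837 -0.1627  0.0616] rect ((298.7500305175781, 238.75003051757812), (16.26345443725586, 15.55634880065918), 45.0) uv 290 307 229 247
tray 238 z 0.008 mean [ 0.5064 -0.1708  0.0115] rect ((301.94158935546875, 223.66058349609375), (27.681188583374023, 53.39734649658203), 19.98310661315918) uv 281 323 195 253
tray xy ((0.5321962833404541, -0.17860376834869385), (0.09009133279323578, 0.17481403052806854), 69.27237701416016) [[ 0.434504   -0.18979819]
 [ 0.5980029  -0.25166938]
 [ 0.62988853 -0.16740935]
 [ 0.46638966 -0.10553816]]
base ((0.5675675868988037, 0.18947863578796387), (0.22714346647262573, 0.2925994098186493), 0.648755669593811) [[0.4523466  0.33448303]
 [0.45565966 0.04190237]
 [0.6827886  0.04447424]
 [0.67947555 0.3370549 ]]
[ 0.005 -0.     0.007  0.065  0.08   0.05   0.063  0.018  0.014  0.008
  0.046  0.042  0.042  0.054  0.039  0.043  0.042  0.04   0.008 -0.   ]
(190, 205) [0.594 0.184 0.039]
(204, 209) [0.58  0.136 0.068]
(210, 193) [0.631 0.118 0.058]
(168, 216) [0.558 0.247 0.079]
```

View pics/crop.png

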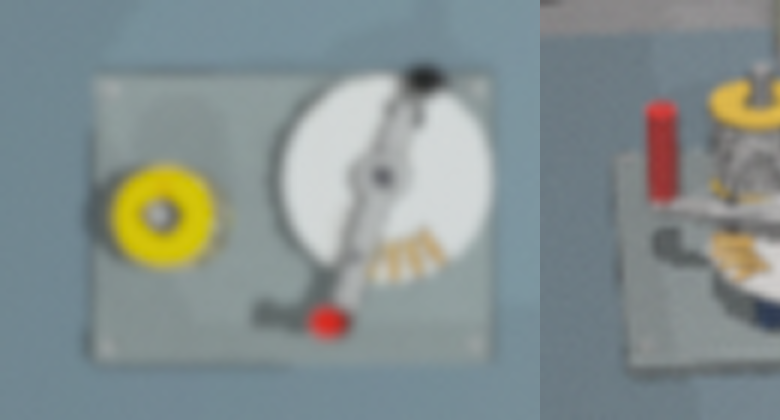

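The crop shows the plate square to the image, with corners at crop (95,75), (493,75), (490,358) and (93,358). The reel top centre is at crop (164,217), the pivot at (381,177) and the knob top at (327,322).

```bash
python3 - <<'E'
from h import *
D=np.load('top.npz'); K,T=D['K'],D['T']
def r(c,z): return ray((c[0]+.5)/6-.5+140,(c[1]+.5)/6-.5+180,z,K,T)[:2]
cs=[r(c,.012) for c in [(95,75),(493,75),(490,358),(93,358)]]
for c in cs: print(c.round(4))
ctr=np.mean(cs,0); ydir=(cs[0]+cs[3]-cs[1]-cs[2]); yaw=np.arctan2(-ydir[0],ydir[1])
print('ctr',ctr.round(4),'yaw',yaw)
R=np.array([[np.cos(yaw),-np.sin(yaw)],[np.sin(yaw),np.cos(yaw)]])
print('spindle pred',ctr+R@[0,.06],'reel top',r((164,217),.064),'spindle tip',r((163,214),.084))
pv=r((381,177),.06); kn=r((327,322),.108)
print('pivot pred',ctr+R@[.02,-.055],'pivot',pv,'knob',kn,'arm',np.linalg.norm(kn-pv),'ang',np.arctan2(*(kn-pv)[::-1]), 'pred',np.pi-.3+yaw)
# tray: green reel top centre
print('green',ray(298.7,238.5,.054,K,T))
S=np.load('side.npz'); im,K,T=S['im'],S['K'],S['T']
h=cv2.cvtColor(im,cv2.COLOR_RGB2HSV)
for nm,lo,hi,b,z in [('y',(20,120,100),(35,255,255),(200,140,250,160),.064),('g',(45,120,60),(85,255,255),(190,225,230,241),.054),('r',(0,150,60),(8,255,255),(200,145,220,175),.083)]:
    k=cv2.inRange(h,lo,hi); v,u=np.nonzero(k[b[1]:b[3],b[0]:b[2]]); u=u+b[0];v=v+b[1]
    print(nm,u.min(),u.max(),v.min(),v.max(),ray((u.min()+u.max())/2,(v.min()+v.max())/2,z,K,T))
E
```

```text
[0.6392 0.3023]
[0.6377 0.0837]
[0.483  0.0856]
[0.4845 0.3019]
ctr [0.5611 0.1934] yaw -0.007080198395294613
spindle pred [0.56151251 0.25339197] reel top [0.55951124 0.25379272] spindle tip [0.56050018 0.25046804]
pivot pred [0.58069779 0.13825325] pivot [0.57999141 0.13979476] knob [0.5041625  0.16182898] arm 0.0789653770789788 ang 2.8588020558664824 pred 2.8345124551944987
green [ 0.48458239 -0.1634803   0.054     ]
y 219 234 149 155 [0.56057884 0.25505028 0.064     ]
g 200 220 228 240 [ 0.4846696  -0.15970201  0.054     ]
r 208 211 153 167 [0.50253862 0.16908266 0.083     ]
```

>>> arm_command:
  deltas: [1,0,0,0,0.173,1,0,0,0,0.173,1,0,0,0,0.173,1,0,0,0,0.173,1,0,0,0,0.173,1,0,0,0,0.173,1,0,0,0,0.173,1,0,0,0,0.173,1,0,0,0,0.173,1,0,0,0,0.173]

```text
time: 1.35
position: [0.2447, 0.5746, 0.1898]
tool_rot: [0.877, 0.481, -0.001, 0.0]
ft_force: [-0.1, -0.3, -0.2]
grip_width: 0.0869
grip_force: 0.0
```

```bash
cat >> h.py <<'E'
def go(x,y,z=None,th=None):
    o=status.get_obs(); R=__import__('scipy.spatial.transform',fromlist=['Rotation']).Rotation.from_quat(o['tool_rot']).as_matrix()
    p=o['position']; z=p[2] if z is None else z; a=np.arctan2(R[1,1],R[0,1])
    print('t',round(o['time'],2),'pos',p.round(4),'yang',round(a,3),'F',np.round(o['ft_force'],1),'w',round(o['grip_width'],4),'gf',round(o['grip_force'],1),'tool delta',(R.T@(np.array([x,y,z])-p)).round(4), 'roll', None if th is None else round(a-th,3))
E
python3 -c "
from h import *
go(.561,.253,.19,-.56)"
```

```text
t 1.35 pos [0.2447 0.5746 0.1898] yang -0.568 F [-0.1 -0.3 -0.2] w 0.0869 gf 0.0 tool delta [-1.011e-01  4.396e-01 -1.000e-04] roll -0.008
```

>>> arm_command:
  deltas: [1,-0.01,0.044,0,0,1,-0.01,0.044,0,0,1,-0.01,0.044,0,0,1,-0.01,0.044,0,0,1,-0.01,0.044,0,0,1,-0.01,0.044,0,0,1,-0.01,0.044,0,0,1,-0.01,0.044,0,0,1,-0.01,0.044,0,0,1,-0.011,0.044,0,0,1,0,0,0,0,1,0,0,0,0]

```text
time: 2.85
position: [0.5625, 0.2551, 0.1897]
tool_rot: [0.876, 0.483, -0.001, -0.001]
ft_force: [-0.3, 0.3, -0.3]
grip_width: 0.087
grip_force: 0.0
```

```bash
python3 -c "
from h import *
go(.561,.253,.033,-.56)
a=snap('top')[0];b=snap('side')[0]
c=lambda i,x0,y0: cv2.resize(i[y0:y0+100,x0:x0+80],None,fx=5,fy=5,interpolation=cv2.INTER_CUBIC)
save(np.hstack([c(a,135,165),c(b,190,100)]),'pre.png')"
```

```text
t 2.85 pos [0.5625 0.2551 0.1897] yang -0.563 F [-0.3  0.3 -0.3] w 0.087 gf 0.0 tool delta [-2.400e-03  1.000e-04  1.568e-01] roll -0.003
```

View pics/pre.png

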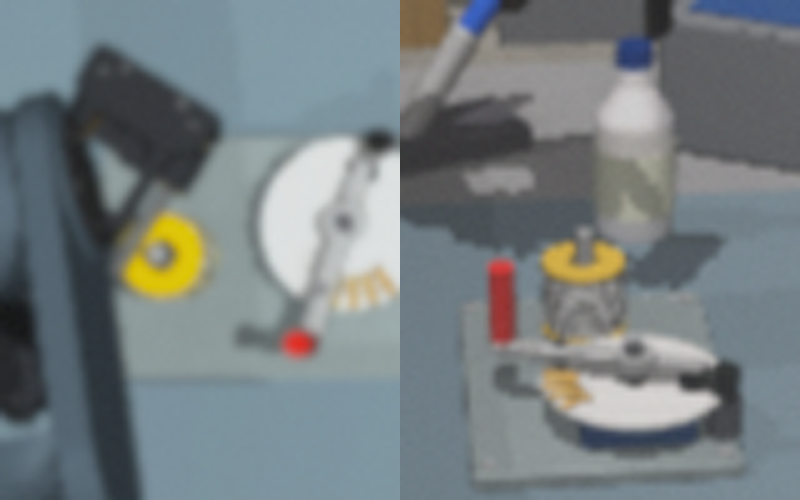

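The picture shows the reel clear under the gripper, with its top centre at crop (162,254). The long gripper body lies up-right of it, clear of the knob at (298,343). The side crop shows the reel still on the spindle. Going down.

>>> arm_command:
  deltas: [1,-0.0024,0,0.03,0,1,0,0,0.03,0,1,0,0,0.03,0,1,0,0,0.02,0,1,0,0,0.02,0,1,0,0,0.015,0,1,0,0,0.011,0,1,0,0,0,0,1,0,0,0,0]

```text
time: 4.08
position: [0.5627, 0.2532, 0.0349]
tool_rot: [0.875, 0.483, 0.001, 0.0]
ft_force: [-0.1, -0.2, 0.4]
grip_width: 0.0872
grip_force: 0.0
```

>>> arm_command:
  deltas: [-0.1,0,0,0,0,-0.2,0,0,0,0,-1,0,0,0,0,-1,0,0,0,0,-1,0,0,0,0,-1,0,0,0,0]
  newtons: 20

```text
time: 4.82
position: [0.5622, 0.253, 0.0343]
tool_rot: [0.875, 0.483, -0.0, -0.0]
ft_force: [-0.6, 0.0, 0.7]
grip_width: 0.0349
grip_force: 0.0
```

```bash
python3 -c "
from h import *
go(.561,.253,.033,-.56)"
```

```text
t 4.83 pos [0.5622 0.253  0.0343] yang -0.562 F [-0.6  0.   0.7] w 0.0349 gf 0.0 tool delta [-0.0006 -0.001   0.0013] roll -0.002
```

The opening has gone below the reel's 54 mm with no grip force, so something is off. I'll look.

```bash
python3 -c "
from h import *
go(.561,.253,.033,-.56)
a=snap('top')[0];b=snap('side')[0]
c=lambda i,x0,y0: cv2.resize(i[y0:y0+100,x0:x0+80],None,fx=5,fy=5,interpolation=cv2.INTER_CUBIC)
save(np.hstack([c(a,135,165),c(b,190,100)]),'g1.png')"
```

```text
t 4.83 pos [0.5622 0.253  0.0343] yang -0.562 F [-0.6  0.   0.7] w 0.0349 gf 0.0 tool delta [-0.0006 -0.001   0.0013] roll -0.002
```

View pics/g1.png

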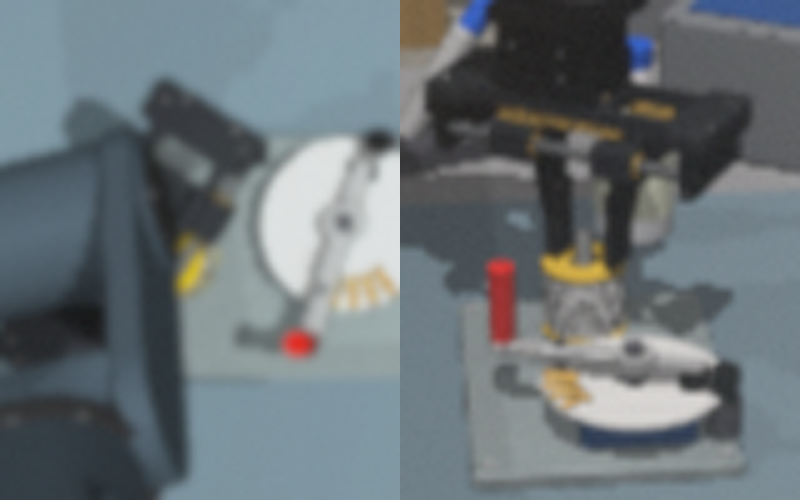

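The side crop shows the fingers at (550–620, 150–250) ending behind the reel's rim, not around it. I'll use depth to check where they really are.

```bash
python3 -c "
from h import *
im,d,K,T=snap('side'); W=world(d,K,T)
for v in range(128,170,3):
  print(v,[tuple((W[v,u]*1000).astype(int)) for u in range(216,240,3)])
print(proj([.5622,.253,.0343],K,T),proj([.561,.253,.064],K,T))
S=np.load('side.npz'); W=world(S['d'],S['K'],S['T'])
print([tuple((W[v,u]*1000).astype(int)) for v in range(150,172,3) for u in (222,226,230)])
"
```

```text
128 [(np.int64(527), np.int64(227), np.int64(159)), (np.int64(537), np.int64(238), np.int64(154)), (np.int64(548), np.int64(263), np.int64(143)), (np.int64(582), np.int64(580), np.int64(3)), (np.int64(594), np.int64(588), np.int64(0)), (np.int64(571), np.int64(216), np.int64(162)), (np.int64(580), np.int64(219), np.int64(161)), (np.int64(589), np.int64(218), np.int64(161))]
131 [(np.int64(527), np.int64(235), np.int64(146)), (np.int64(537), np.int64(242), np.int64(142)), (np.int64(545), np.int64(225), np.int64(150)), (np.int64(553), np.int64(217), np.int64(153)), (np.int64(561), np.int64(209), np.int64(156)), (np.int64(570), np.int64(202), np.int64(159)), (np.int64(578), np.int64(197), np.int64(161)), (np.int64(588), np.int64(208), np.int64(155))]
134 [(np.int64(544), np.int64(537), np.int64(0)), (np.int64(537), np.int64(252), np.int64(128)), (np.int64(547), np.int64(257), np.int64(125)), (np.int64(577), np.int64(522), np.int64(4)), (np.int64(561), np.int64(205), np.int64(148)), (np.int64(570), np.int64(205), np.int64(148)), (np.int64(578), np.int64(194), np.int64(152)), (np.int64(58
[... 4664 characters left out ...]
nt64(63)), (np.int64(544), np.int64(228), np.int64(53)), (np.int64(556), np.int64(229), np.int64(52)), (np.int64(569), np.int64(229), np.int64(52)), (np.int64(544), np.int64(235), np.int64(39)), (np.int64(556), np.int64(228), np.int64(42)), (np.int64(569), np.int64(232), np.int64(39)), (np.int64(544), np.int64(234), np.int64(28)), (np.int64(556), np.int64(230), np.int64(30)), (np.int64(568), np.int64(227), np.int64(31)), (np.int64(538), np.int64(150), np.int64(64)), (np.int64(556), np.int64(232), np.int64(18)), (np.int64(565), np.int64(192), np.int64(40)), (np.int64(537), np.int64(148), np.int64(55)), (np.int64(549), np.int64(142), np.int64(57)), (np.int64(560), np.int64(139), np.int64(58))]
```

The depth data put the fingers within the reel's radius and ending at about its top, roughly 30 mm higher than the TCP reading says. I'll raise, keeping the opening, and measure the tip height directly.

>>> arm_command:
  deltas: [-0.2,0,0,-0.03,0,-0.2,0,0,-0.04,0,-0.2,0,0,-0.04,0,-0.2,0,0,0,0,-0.2,0,0,0,0]

```text
time: 5.6
position: [0.5615, 0.2529, 0.1439]
tool_rot: [0.875, 0.483, -0.001, -0.0]
ft_force: [0.0, 0.4, -0.1]
grip_width: 0.0349
grip_force: 0.0
```

```bash
python3 -c "
from h import *
go(.561,.253,.033,-.56)
im,d,K,T=snap('side'); W=world(d,K,T); o=status.get_obs()['position']
m=(abs(W[...,0]-o[0])<.07)&(abs(W[...,1]-o[1])<.08)&(W[...,2]>.09)&(W[...,2]<.3)
v,u=np.nonzero(m)
for r in range(v.min(),v.max()+1,2):
  s=u[v==r]
  if len(s): print(r,s.min(),s.max(),len(s),(W[r,s].min(0)*1000).astype(int),(W[r,s].max(0)*1000).astype(int))
print(proj(o,K,T),proj(o+[0,0,.07],K,T))
save(cv2.resize(im[60:180,180:280],None,fx=5,fy=5,interpolation=cv2.INTER_CUBIC),'g2.png')
"
```

```text
t 5.6 pos [0.5615 0.2529 0.1439] yang -0.562 F [ 0.   0.4 -0.1] w 0.0349 gf 0.0 tool delta [-1.000e-04 -4.000e-04  1.109e-01] roll -0.002
75 204 207 4 [500 323 289] [509 330 291]
77 202 207 6 [493 305 290] [508 308 291]
79 202 235 10 [493 259 289] [588 291 299]
81 202 235 25 [492 238 290] [587 271 299]
83 202 247 46 [491 222 285] [621 266 298]
85 202 250 49 [491 220 279] [627 268 293]
87 202 251 49 [492 205 258] [629 311 291]
89 202 252 51 [491 184 252] [629 311 292]
91 203 253 50 [493 174 252] [630 288 290]
93 202 253 42 [491 174 248] [630 287 284]
95 206 252 45 [501 175 255] [628 247 278]
97 209 252 38 [510 177 239] [630 272 271]
99 215 252 32 [528 173 233] [630 271 267]
101 216 251 23 [531 176 226] [626 272 260]
103 216 251 21 [530 173 222] [626 268 255]
105 217 248 16 [533 173 214] [616 270 249]
107 217 237 14 [533 222 210] [591 265 225]
109 218 237 13 [536 227 201] [592 271 218]
111 218 236 11 [536 228 197] [589 265 211]
113 218 236 12 [536 224 189] [589 269 206]
115 218 236 12 [536 229 185] [589 264 198]
117 218 236 11 [535 229 180] [589 260 192]
119 231 236 6 [573 229 180] [589 241 185]
121 231 233 3 [573 231 175] [579 239 178]
(np.float64(226.47006787068003), np.float64(129.23678941694965)) (np.float64(226.2496197158212), np.float64(107.65884888119906))
```

View pics/g2.png

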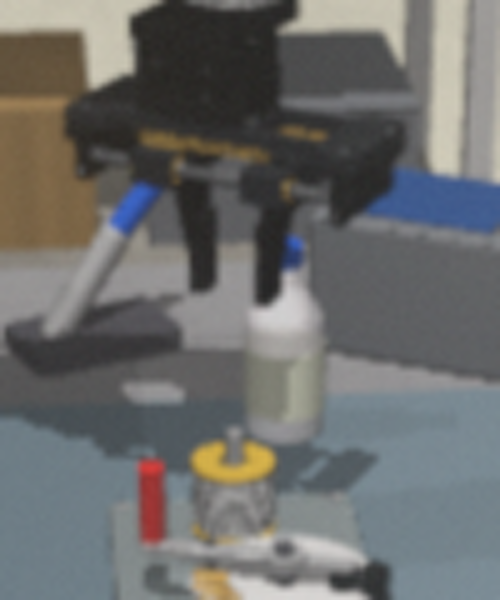

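The picture shows the fingertips at about crop (202,290) and (267,302), which is z ≈ 0.177 while the TCP reads 0.144. The reported TCP is therefore about 33 mm too low, and xy agrees. I'll take true tip z as reading + 0.033 from here. The reel and lever are undisturbed.

>>> arm_command:
  deltas: [1,0,0,0,0,1,0,0,0,0,1,0,0,0,0,1,0,0,0,0,1,0,0,0.03,0,1,0,0,0.03,0,1,0,0,0.03,0,1,0,0,0.02,0,1,0,0,0.016,0,1,0,0,0.01,0,1,0,0,0.007,0,1,0,0,0,0]

```text
time: 7.15
position: [0.5621, 0.253, 0.0012]
tool_rot: [0.875, 0.483, -0.0, -0.0]
ft_force: [0.4, -1.1, 0.4]
grip_width: 0.0868
grip_force: 0.0
```

>>> arm_command:
  deltas: [1,0,0,0,0,-1,0,0,0,0,-1,0,0,0,0,-1,0,0,0,0,-1,0,0,0,0,-1,0,0,0,0,-1,0,0,0,0]
  newtons: 25

```text
time: 8.02
position: [0.5615, 0.2532, 0.0014]
tool_rot: [0.875, 0.483, -0.0, -0.0]
ft_force: [-2.0, 1.1, 2.0]
grip_width: 0.0534
grip_force: 25.0
```

```bash
python3 -c "
from h import *
go(.561,.253,.0,-.56)"
```

```text
t 8.03 pos [0.5615 0.2532 0.0014] yang -0.562 F [-2.   1.1  2. ] w 0.0534 gf 25.0 tool delta [-0.0005 -0.0003  0.0014] roll -0.002
```

>>> arm_command:
  deltas: [-1,0,0,-0.008,0,-1,0,0,-0.012,0,-1,0,0,-0.012,0,-1,0,0,-0.012,0,-1,0,0,-0.012,0,-1,0,0,-0.012,0,-1,0,0,-0.012,0,-1,0,0,-0.012,0,-1,0,0,-0.012,0,-1,0,0,-0.012,0,-1,0,0,0,0]

```text
time: 9.4
position: [0.5631, 0.2533, 0.1187]
tool_rot: [0.875, 0.483, 0.001, 0.0]
ft_force: [0.3, -0.2, -2.0]
grip_width: 0.0535
grip_force: 25.0
```

```bash
python3 -c "
from h import *
go(.574,-.194,None,-.35)
im,d,K,T=snap('side'); W=world(d,K,T)
h=cv2.cvtColor(im,cv2.COLOR_RGB2HSV); k=cv2.inRange(h,(20,120,90),(35,255,255)); k[:100]=0;k[170:]=0;k[:,:200]=0;k[:,255:]=0
v,u=np.nonzero(k)
for r in range(v.min(),v.max()+1,2):
  s=u[v==r]
  if len(s): print(r,s.min(),s.max(),(np.median(W[r,s],0)*1000).astype(int))
"
```

```text
t 9.4 pos [0.5631 0.2533 0.1187] yang -0.562 F [ 0.3 -0.2 -2. ] w 0.0535 gf 25.0 tool delta [-3.727e-01  2.475e-01 -3.000e-04] roll -0.212
115 220 233 [566 270 182]
117 219 233 [553 254 182]
119 219 233 [558 235 183]
121 225 228 [559 228 180]
133 221 221 [543 243 135]
135 225 229 [560 225 136]
```

>>> arm_command:
  deltas: [-1,-0.0373,0.0248,0,0,-1,-0.0373,0.0248,0,0,-1,-0.0373,0.0248,0,0,-1,-0.0373,0.0248,0,0,-1,-0.0373,0.0248,0,0,-1,-0.0373,0.0248,0,0,-1,-0.0373,0.0248,0,0,-1,-0.0373,0.0248,0,0,-1,-0.0373,0.0248,0,0,-1,-0.0373,0.0248,0,0,-1,0,0,0,-0.106,-1,0,0,0,-0.106]

```text
time: 10.95
position: [0.5725, -0.1955, 0.1164]
tool_rot: [0.819, 0.574, -0.0, -0.001]
ft_force: [0.2, 0.5, -1.7]
grip_width: 0.0539
grip_force: 25.0
```

>>> arm_command:
  deltas: [-1,0,0,0.03,0,-1,0,0,0.03,0,-1,0,0,0,0]

```text
time: 11.32
position: [0.5707, -0.1934, 0.0545]
tool_rot: [0.819, 0.573, -0.002, -0.003]
ft_force: [-0.0, 0.5, -2.5]
grip_width: 0.0537
grip_force: 25.0
```

```bash
python3 -c "
from h import *
go(.574,-.194,-.0085,-.35)
im,d,K,T=snap('side'); im2=snap('top')[0]
c=lambda i,x0,y0: cv2.resize(i[y0:y0+100,x0:x0+80],None,fx=5,fy=5,interpolation=cv2.INTER_CUBIC)
save(np.hstack([c(im2,265,175),c(im,190,180)]),'tr.png')
"
```

```text
t 11.32 pos [ 0.5707 -0.1934  0.0545] yang -0.35 F [-0.   0.5 -2.5] w 0.0537 gf 25.0 tool delta [0.0005 0.0038 0.063 ] roll -0.0
```

View pics/tr.png

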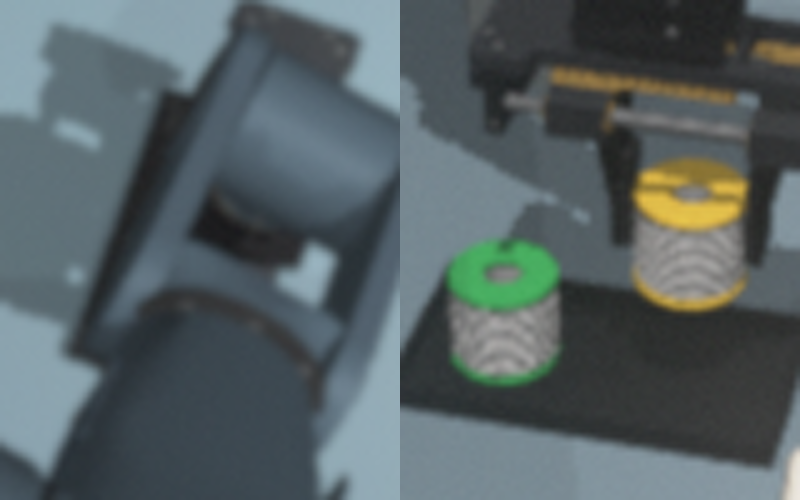

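The side crop shows the yellow reel held upright over the free end of the tray, its foot at (690,305). The green reel at (503,315) is untouched. Lowering gently.

>>> arm_command:
  deltas: [-1,0,0.003,0.02,0,-1,0,0,0.015,0,-1,0,0,0.01,0,-1,0,0,0.006,0,-1,0,0,0.003,0,-1,0,0,0.002,0,-1,0,0,0,0]

```text
time: 12.3
position: [0.5763, -0.1959, 0.0015]
tool_rot: [0.819, 0.573, 0.0, 0.0]
ft_force: [0.3, -0.5, -2.7]
grip_width: 0.0539
grip_force: 25.0
```

>>> arm_command:
  deltas: [-1,0,0,0.002,0,-1,0,0,0.002,0,-1,0,0,0,0]

```text
time: 12.68
position: [0.576, -0.1957, -0.0028]
tool_rot: [0.819, 0.573, -0.0, -0.0]
ft_force: [-0.3, -1.0, -3.1]
grip_width: 0.0538
grip_force: 25.0
```

>>> arm_command:
  deltas: [-1,0,0,0.0015,0,-1,0,0,0.0015,0,-1,0,0,0,0]

```text
time: 13.05
position: [0.576, -0.1957, -0.0058]
tool_rot: [0.819, 0.573, -0.0, -0.0]
ft_force: [0.4, 0.1, -1.5]
grip_width: 0.0538
grip_force: 25.0
```

>>> arm_command:
  deltas: [-1,0,0,0.001,0,-1,0,0,0.001,0,-1,0,0,0,0]

```text
time: 13.42
position: [0.576, -0.1958, -0.0078]
tool_rot: [0.819, 0.573, -0.0, -0.0]
ft_force: [0.0, 0.2, -2.4]
grip_width: 0.0534
grip_force: 25.0
```

>>> arm_command:
  deltas: [-1,0,0,0.001,0,-1,0,0,0,0]

```text
time: 13.68
position: [0.5762, -0.1959, -0.0085]
tool_rot: [0.819, 0.573, 0.0, 0.0]
ft_force: [0.2, 0.1, -2.7]
grip_width: 0.0534
grip_force: 25.0
```

>>> arm_command:
  deltas: [-1,0,0,0.001,0,-1,0,0,0,0]

```text
time: 13.92
position: [0.5762, -0.1959, -0.0086]
tool_rot: [0.819, 0.573, 0.0, 0.0]
ft_force: [-1.3, 0.1, 5.2]
grip_width: 0.054
grip_force: 25.0
```

>>> arm_command:
  deltas: [0.35,0,0,0,0,0.45,0,0,0,0,0.6,0,0,0,0,0.6,0,0,0,0,0.6,0,0,-0.02,0,0.6,0,0,-0.03,0,0.6,0,0,-0.05,0,0.6,0,0,-0.05,0,0.6,0,0,-0.03,0,0.6,0,0,0,0]

```text
time: 15.18
position: [0.5782, -0.1969, 0.1747]
tool_rot: [0.819, 0.573, 0.002, 0.004]
ft_force: [0.3, 0.7, -0.3]
grip_width: 0.0696
grip_force: 0.0
```

```bash
python3 -c "
from h import *
go(.504,.163,.17,None)
im,d,K,T=snap('side'); W=world(d,K,T)
h=cv2.cvtColor(im,cv2.COLOR_RGB2HSV)
for nm,lo,hi in [('y',(20,120,90),(35,255,255)),('g',(45,120,60),(85,255,255))]:
  k=cv2.inRange(h,lo,hi); k[:200]=0;k[270:]=0;k[:,:190]=0;k[:,262:]=0
  v,u=np.nonzero(k); P=W[v,u]; s=P[:,2]>.048; print(nm,s.sum(),P[s].mean(0).round(3),P[s].std(0).round(3),u.min(),u.max(),v.min(),v.max())
"
```

```text
t 15.18 pos [ 0.5782 -0.1969  0.1747] yang -0.35 F [ 0.3  0.7 -0.3] w 0.0696 gf 0.0 tool delta [ 0.3127 -0.1931  0.0027] roll None
y 220 [ 0.577 -0.202  0.059] [0.016 0.06  0.045] 239 261 234 263
g 194 [ 0.484 -0.168  0.059] [0.014 0.066 0.048] 199 220 228 256
```

The yellow reel stands upright in the tray at about (0.577,-0.198), with its top at the same height as the green one's. Now the lever.

>>> arm_command:
  deltas: [0.6,0,0,0,-0.179,0.6,0,0,0,-0.179,0.6,0,0,0,-0.179,0.6,0,0,0,-0.179,0.6,0,0,0,-0.179,0.6,0,0,0,-0.179,0.6,0,0,0,-0.179,0.6,0,0,0,-0.179,0.6,0,0,0,-0.182]

```text
time: 16.35
position: [0.5747, -0.1951, 0.1684]
tool_rot: [0.15, 0.989, 0.001, -0.002]
ft_force: [0.2, -0.5, 0.6]
grip_width: 0.07
grip_force: 0.0
```

>>> arm_command:
  deltas: [0.6,0.0199,0.0357,0,0,0.6,0.0199,0.0357,0,0,0.6,0.0199,0.0357,0,0,0.6,0.0199,0.0357,0,0,0.6,0.0199,0.0357,0,0,0.6,0.0199,0.0357,0,0,0.6,0.0199,0.0357,0,0,0.6,0.0199,0.0357,0,0,0.6,0.0199,0.0357,0,0,0.6,0,0,0,0,0.6,0,0,0,0]

```text
time: 17.73
position: [0.5017, 0.1642, 0.1694]
tool_rot: [0.152, 0.988, -0.001, -0.001]
ft_force: [0.5, -0.5, -0.3]
grip_width: 0.0695
grip_force: 0.0
```

```bash
python3 -c "
from h import *
go(.504,.163,.033,1.264)
im,d,K,T=snap('side')
h=cv2.cvtColor(im,cv2.COLOR_RGB2HSV); k=cv2.inRange(h,(0,150,60),(8,255,255))[140:180,195:225]
v,u=np.nonzero(k);u=u+195;v=v+140
print(u.min(),u.max(),v.min(),v.max(),'mid',ray(np.median(u),np.median(v),.083,K,T),'exp',proj([.504,.163,.083],K,T),proj([.504,.163,.108],K,T),proj([.504,.163,.058],K,T))
"
```

```text
t 17.73 pos [0.5017 0.1642 0.1694] yang 1.265 F [ 0.5 -0.5 -0.3] w 0.0695 gf 0.0 tool delta [-0.0028 -0.0002  0.1364] roll 0.001
208 211 153 167 mid [0.50438043 0.17538164 0.083     ] exp (np.float64(210.10720811049748), np.float64(160.92508209713984)) (np.float64(209.8675840722354), np.float64(153.3762616285074)) (np.float64(210.34225415482922), np.float64(168.32968308538307))
```

>>> arm_command:
  deltas: [0.6,-0.0025,0,0.03,0,0.6,0,0,0.03,0,0.6,0,0,0.03,0,0.6,0,0,0.02,0,0.6,0,0,0.016,0,0.6,0,0,0.01,0,0.6,0,0,0,0,0.6,0,0,0,0]

```text
time: 18.77
position: [0.5054, 0.1639, 0.0349]
tool_rot: [0.153, 0.988, 0.0, 0.001]
ft_force: [-0.2, 0.2, -0.2]
grip_width: 0.07
grip_force: 0.0
```

>>> arm_command:
  deltas: [0,0,0,0,0,-0.3,0,0,0,0,-1,0,0,0,0,-1,0,0,0,0,-1,0,0,0,0,-1,0,0,0,0,-1,0,0,0,0,-1,0,0,0,0]
  newtons: 25

```text
time: 19.77
position: [0.5045, 0.1632, 0.0343]
tool_rot: [0.153, 0.988, -0.0, -0.0]
ft_force: [-0.9, -3.7, 1.2]
grip_width: 0.0151
grip_force: 25.0
```

```bash
python3 -c "
from h import *
go(.504,.163,.033,1.264)
im,d,K,T=snap('side'); im2=snap('top')[0]
c=lambda i,x0,y0: cv2.resize(i[y0:y0+100,x0:x0+80],None,fx=5,fy=5,interpolation=cv2.INTER_CUBIC)
save(np.hstack([c(im2,155,175),c(im,180,100)]),'kn.png')
"
```

```text
t 19.77 pos [0.5045 0.1632 0.0343] yang 1.264 F [-0.9 -3.7  1.2] w 0.0151 gf 25.0 tool delta [ 0.0004 -0.0004  0.0013] roll 0.0
```

View pics/kn.png

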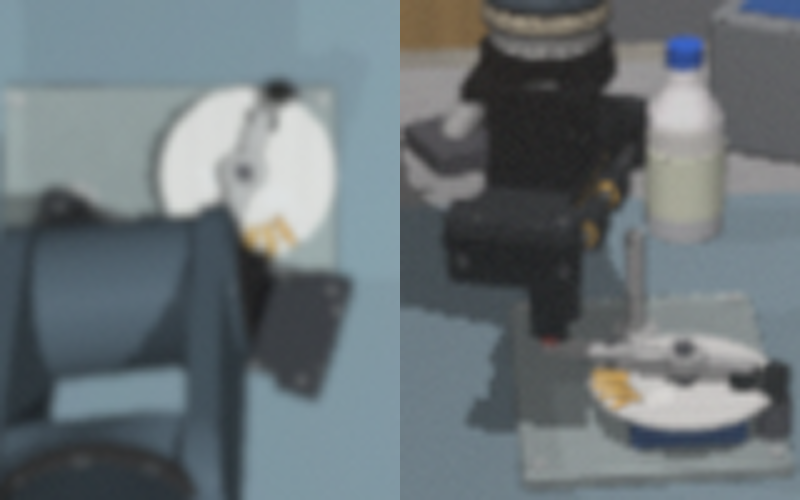

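The grip opening of 15.1 mm and the side crop (red knob foot just visible at (550,340) under the fingers) confirm the knob is held at rest. Swinging along the arc: each row is 0.0625 rad, a 5 mm chord.

>>> arm_command:
  deltas: [-1,-0.00016,-0.005,0,-0.0625,-1,-0.00016,-0.005,0,-0.0625,-1,-0.00016,-0.005,0,-0.0625,-1,-0.00016,-0.005,0,-0.0625,-1,0,0,0,0,-1,0,0,0,0]
  newtons: 35

```text
time: 20.62
position: [0.5011, 0.1451, 0.0343]
tool_rot: [0.029, 1.0, 0.001, 0.0]
ft_force: [0.3, 4.3, -0.2]
grip_width: 0.0149
grip_force: 35.0
```

```bash
cat >> h.py <<'E'
def lev():
    o=status.get_obs(); r=o['position'][:2]-[.581,.139]; a=np.arctan2(r[1],r[0])%(2*np.pi)
    t=np.array([-np.sin(a),np.cos(a)]); f=o['ft_force'][:2]
    print('lever',round(a-2.836,3),'R',np.linalg.norm(r).round(4),'Ft',(f@t).round(1),'Fr',(f@r/np.linalg.norm(r)).round(1))
E
python3 -c "
from h import *
go(.5,.12);lev()"
```

```text
t 20.62 pos [0.5011 0.1451 0.0343] yang 1.512 F [ 0.3  4.3 -0.2] w 0.0149 gf 35.0 tool delta [-0.0003 -0.0251 -0.    ] roll None
lever 0.229 R 0.0801 Ft -4.3 Fr -0.0
```

>>> arm_command:
  deltas: [-1,-0.00016,-0.005,0,-0.0625,-1,-0.00016,-0.005,0,-0.0625,-1,-0.00016,-0.005,0,-0.0625,-1,-0.00016,-0.005,0,-0.0625,-1,0,0,0,0,-1,0,0,0,0]

```text
time: 21.38
position: [0.5023, 0.1251, 0.0343]
tool_rot: [-0.095, 0.995, 0.001, -0.0]
ft_force: [-0.3, 4.7, -0.5]
grip_width: 0.015
grip_force: 35.0
```

```bash
python3 -c "
from h import *
go(.5,.12);lev()"
```

```text
t 21.38 pos [0.5023 0.1251 0.0343] yang 1.762 F [-0.3  4.7 -0.5] w 0.015 gf 35.0 tool delta [ 0.0032 -0.0046 -0.    ] roll None
lever 0.48 R 0.0799 Ft -4.7 Fr -0.5
```

Steady: about 0.48 at the second click. For the third I'll take single steps past the tooth at 0.625, reading the force as I go.

>>> arm_command:
  deltas: [-1,-0.0001,-0.0045,0,-0.056,-1,-0.0001,-0.0045,0,-0.056,-1,0,0,0,0]

```text
time: 21.75
position: [0.5044, 0.1165, 0.0343]
tool_rot: [-0.151, 0.989, 0.001, -0.0]
ft_force: [-0.6, 4.3, 1.4]
grip_width: 0.0152
grip_force: 35.0
```

>>> arm_command:
  deltas: [-1,-0.0001,-0.003,0,-0.0375,-1,0,0,0,0]

```text
time: 22.0
position: [0.5054, 0.1136, 0.0343]
tool_rot: [-0.17, 0.985, 0.001, -0.0]
ft_force: [-0.5, 5.5, 0.7]
grip_width: 0.0154
grip_force: 35.0
```

>>> arm_command:
  deltas: [-1,-0.0001,-0.003,0,-0.0375,-1,0,0,0,0]

```text
time: 22.25
position: [0.5066, 0.1105, 0.0343]
tool_rot: [-0.188, 0.982, 0.0, -0.0]
ft_force: [-1.3, 3.9, 0.6]
grip_width: 0.0153
grip_force: 35.0
```

>>> arm_command:
  deltas: [-1,-0.0001,-0.003,0,-0.0375,-1,0,0,0,0]

```text
time: 22.5
position: [0.5076, 0.1081, 0.0343]
tool_rot: [-0.206, 0.978, 0.001, -0.0]
ft_force: [-1.5, 6.9, 0.1]
grip_width: 0.0151
grip_force: 35.0
```

>>> arm_command:
  deltas: [-1,-0.0001,-0.003,0,-0.0375,-1,0,0,0,0,-1,0,0,0,0]

```text
time: 22.88
position: [0.5088, 0.1055, 0.0343]
tool_rot: [-0.225, 0.974, 0.001, -0.0]
ft_force: [-0.4, 6.6, 0.8]
grip_width: 0.0153
grip_force: 35.0
```

```bash
python3 -c "
from h import *
go(.5086,.105);lev()
im,d,K,T=snap('top'); im2=snap('side')[0]
c=lambda i,x0,y0: cv2.resize(i[y0:y0+100,x0:x0+80],None,fx=5,fy=5,interpolation=cv2.INTER_CUBIC)
save(np.hstack([c(im,155,175),c(im2,180,100)]),'end.png')
"
```

```text
t 22.88 pos [0.5088 0.1055 0.0343] yang 2.024 F [-0.4  6.6  0.8] w 0.0153 gf 35.0 tool delta [ 0.0004 -0.0004 -0.    ] roll None
lever 0.74 R 0.0796 Ft -6.2 Fr -2.4
```

View pics/end.png

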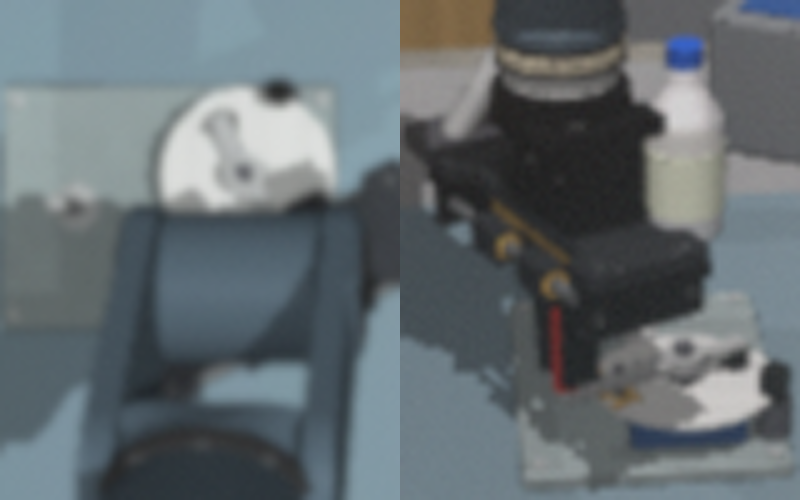

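The final picture shows the red knob still between the fingers (side crop (560,350)). The lever tail has swung from about (262,105) to (215,122) around the pivot at (242,172), roughly 0.75–0.8 rad. The pose gives 0.74 rad and the tangential force is about 6.2 N, both matching the third click.

```bash
python3 -c "
from h import *
lev(); print(order.hand_in())"
```

```text
lever 0.739 R 0.0797 Ft -6.6 Fr -1.6
the job is handed in; nothing more can be done
None
```

The job is handed in at about 23 s: the yellow reel stands upright in the tray next to the green one, and the arm is holding the lever knob at the third click (about 0.74 rad, 6.6 N spring force).

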